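Check a sample case against its picture cards and put right the wrongly packed part

ROBOT

A 6-joint arm with a two-finger parallel gripper is mounted at the origin on the work surface. World frame = base frame: x ahead of the robot, y to its left, z up, the work surface at z = 0. Lengths are in mm, angles in rad, forces in N, time in s.
With the tool pointing down it reaches from about 350 to 775 mm from the base axis. Payload 7.3 kg.
Tool frame: the origin (TCP) lies midway between the tips of the shut fingers; the grasp point (between the pads) lies 19 mm behind it (bot.grip_depth is the distance from the TCP to the grasp point, in mm); z points along the fingers, x is the direction in which the jaws open and shut, and the axes are right-handed (so a half turn about z gives the same grasp; the last joint's range is limited). The gripper opens to 92 mm and grips with 3 to 60 N. Pads are 19 mm wide; open, the fingers measure 130 mm over their backs; the gripper's body (75 mm by 190 mm) begins 47 mm behind the grasp point.
Start: joints at [-1.416, 0.342, 1.524, -0, 1.275, -0.146], TCP at [155.572, -501.44, 226.741] pointing down, gripper open.
Joint ranges: [-2.53, 2.53], [-0.77, 2.02], [0.04, 2.7], [-1, 4.14], [0.28, 2.66], [-3.11, 3.11]. Speed limits (rad/s): [2.57, 2.57, 3.14, 3.14, 3.14, 3.14].

INTERFACE

Orientations are given as [roll, pitch, yaw] about the fixed x, y, z axes, in that order (R = Rz(yaw) Ry(pitch) Rx(roll)).
In Python, from plant import bot gives the robot as it stands. The module is installed in compiled form; this text tells all that it offers.
- The arm moves only by the shell command python3 -m inch 'ROWS'. ROWS is JSON, a list that holds one entry, the list of rows, each a list of 7 numbers: the shift along the tool's x, y, z each as a share of 0.2 m, from -1 to 1, then the turn, a rotation vector about the tool's x, y, z each as a share of 45 degrees, from -1 to 1, then the closure, from -1 (fully open) to 1 (shut), so that 0 is half open. A call has exactly 10 rows; each row is the pose to reach, as a shift and turn from the pose commanded when the call began, along the tool's axes at that moment; what a row does not reach only later rows make up. A row lasts 1/8 s, in which the tool goes at most 62.5 mm and 10.7 degrees, less where a joint would pass 70% of its speed; a pose out of reach is approached as far as the arm can. A call with a number of a shift or a turn outside -1 to 1 is refused whole. A call with a gripper value outside its range is refused whole. The fingers move at their own pace and stop on an object; the grip force is fixed at half the most. Time passes only in rows, so rows that repeat a pose let the fingers close, or fill a call up. It gives the time, the measured TCP pose, the force and the opening at its end, in the units of the state.
- bot.get_obs(): the state, without advancing time (a new reading comes with each control period).
- bot.capture(name): name is "scene" or "top" or "wrist"; returns the picture (420x560x3 uint8, red, green, blue); there is no depth.
- bot.camera_params(name): a dict with "fx", "fy", "cx", "cy" (pixels), "R" (3x3) and "t" (3): a world point X has camera coordinates R X + t; the wrist camera has in their place "T_tool_cam" (4x4, takes a point from camera to tool coordinates, whose origin is the TCP and whose axes are the tool frame's). Camera axes: x right, y down, z forward; pixel columns grow to the right and rows downward; lengths in mm; the calibration is good to about 2 mm. A picture is of the moment at which its call begins: read the wrist's pose just before it. camera_params takes no time and is no camera call.
- bot.close_job(): hands the job in, once; it reports no verdict.
The state is a dict: "time": time; "joint_positions": joint angles; "dq": joint speeds; "tau": joint torques, N m; "tool_pos": TCP position; "tcp_rot": TCP orientation; "contact_force": force on the tool from outside, world axes, zero at the start; "moment": the same for the moment, N m; "grip_width": finger opening in mm.
Only numpy, scipy, OpenCV 4.12 (cv2) and the standard library are available. Lean on these libraries where they do the work, as an engineer would, in place of code of your own. Each camera call takes 0.05 s, during which the arm holds its last target.

TASK

Open the sample case by its handle until the lid stays back, and find the part that does not match the picture card in its compartment. Stand that part upright in the steel tray, and stand the matching part left out on the bench upright in the emptied compartment. Leave everything else where it is, and shut the lid fully again, lowering it by hand rather than letting it drop.

Things in the scene. Friction and masses are not known exactly. Their poses are not given: they have to be found in the camera images.
- case: Hinged-lid sample case fixed to the bench: grey base 167 (x) by 188 mm (y), clear lid. Origin: centre of the underside; x points to the hinge side. Floor 3 mm thick, walls 4 mm thick and 16 mm high, dividers 3 mm thick and 12 mm high (from the bench); 2 rows of 3 compartments, each 78 (x) by 58 mm (y) inside, centres at x -40.5 and 40.5, y -61, 0, 61 mm. 59 mm high when shut, plus the handle
- lid (a joint): Lid angle, rad: 0 shut, 1.65 open on its stop. Hinge line along the case's y, 83.5 mm to +x of the case's origin, 16 mm above the bench. About 0.25 kg, hinge nearly free: balances at about 1.2 rad, falls shut below that and open above. A 3 mm clear panel with a 40 mm skirt all round (panel's underside 40 mm above the hinge line when shut)
- lid_handle (a point): Middle of the bar of the lid's black bow handle: round bar 10 mm thick, 90 mm long, along the case's y, its axis 32 mm above the lid's panel, 22 mm behind the front edge. Shut, it lies 145.0 mm to -x of the hinge line and 75 mm above it (91 mm above the bench); it swings with the lid, up and towards +x
- hex_a: Long hexagonal coupling nut, plain steel, 24 mm across flats, 48 mm tall, about 0.13 kg, upright in a compartment at any yaw. Origin: centre of the underside; z up; its x axis, and every 60 degrees from it, points square out of a flat. Which of hex_a, hex_b and hex_c is the wrongly packed one changes from start to start
- hex_b: Long hexagonal coupling nut, plain steel, 24 mm across flats, 48 mm tall, about 0.13 kg, upright in a compartment at any yaw. Origin: centre of the underside; z up; its x axis, and every 60 degrees from it, points square out of a flat. Which of hex_a, hex_b and hex_c is the wrongly packed one changes from start to start
- hex_c: Long hexagonal coupling nut, plain steel, 24 mm across flats, 48 mm tall, about 0.13 kg, upright in a compartment at any yaw. Origin: centre of the underside; z up; its x axis, and every 60 degrees from it, points square out of a flat. Which of hex_a, hex_b and hex_c is the wrongly packed one changes from start to start
- bush_a: Flanged bush of plain steel: round body 22 mm across on a foot flange 36 mm across and 6 mm thick, 48 mm tall in all, standing correctly packed in its compartment. Origin: centre of the underside; z up
- bush_b: The same flanged bush (body 22 mm, foot flange 36 mm by 6 mm, 48 mm tall, about 0.11 kg), left standing on the open bench, to the right or the left of the case, with clutter close round it: it is the part missing from the case. Origin: centre of the underside; z up
- square_a: Square coupling nut of plain steel, 24 x 24 mm, 48 mm tall, standing in its compartment, correctly packed. Origin: centre of the underside
- square_b: As square_a
- card_hex_a: Flat white paper card in one compartment, printed in black with the outline of the part that belongs there: a hexagon with a bore. Origin: centre of that compartment, on its floor (3 mm above the bench); axes as the case. The card (34 x 46 mm) covers the half towards the hinge; the part stands about 16 mm to -x of the origin. Which compartment it is in varies
- card_hex_b: Flat white paper card in one compartment, printed in black with the outline of the part that belongs there: a hexagon with a bore. Origin: centre of that compartment, on its floor (3 mm above the bench); axes as the case. The card (34 x 46 mm) covers the half towards the hinge; the part stands about 16 mm to -x of the origin. Which compartment it is in varies
- card_bush_a: Flat white paper card in one compartment, printed in black with the outline of the part that belongs there: two circles, one in the other (the bush from above). Origin: centre of that compartment, on its floor (3 mm above the bench); axes as the case. The card (34 x 46 mm) covers the half towards the hinge; the part stands about 16 mm to -x of the origin. Which compartment it is in varies
- card_bush_b: Flat white paper card in one compartment, printed in black with the outline of the part that belongs there: two circles, one in the other (the bush from above). Origin: centre of that compartment, on its floor (3 mm above the bench); axes as the case. The card (34 x 46 mm) covers the half towards the hinge; the part stands about 16 mm to -x of the origin. Which compartment it is in varies
- card_square_a: Flat white paper card in one compartment, printed in black with the outline of the part that belongs there: a square with a bore. Origin: centre of that compartment, on its floor (3 mm above the bench); axes as the case. The card (34 x 46 mm) covers the half towards the hinge; the part stands about 16 mm to -x of the origin. Which compartment it is in varies
- card_square_b: Flat white paper card in one compartment, printed in black with the outline of the part that belongs there: a square with a bore. Origin: centre of that compartment, on its floor (3 mm above the bench); axes as the case. The card (34 x 46 mm) covers the half towards the hinge; the part stands about 16 mm to -x of the origin. Which compartment it is in varies
- tray_floor (a point): Centre of the inner floor (3 mm above the bench) of the shallow open steel tray fixed to the bench, on the other side of the case from the loose bush: 110 mm (x) by 150 mm (y) outside, walls 3 mm thick, 16 mm high above the bench. Axes along the tray's sides
- oil_bottle: Bystander: small white bottle, 34 mm across, 75 mm tall, upright 62 to 72 mm from the loose bush. Origin: centre of the underside
- highlighter: Bystander: flat yellow marker pen with a black cap, 113 x 25 mm, 15 mm high, lying along its x axis beside the loose bush. Origin: on the bench, near its middle (ends at x = -55 and +58 mm)
- loupe: Bystander: black eye loupe, 32 mm across, 30 mm tall, standing near the loose bush. Origin: centre of the underside
- phone: Bystander: black phone, 72 (x) by 150 (y) by 8 mm, lying beyond the tray. Origin: centre of the underside
- tweezers: Bystander: steel tweezers, about 125 mm long along x, 5 mm high, lying on the robot's side of the tray. Origin: on the bench, at the middle
- dish: Bystander: shallow glass dish, 90 mm across, 16 mm high, beyond the case. Origin: centre of the underside
There are look-alikes about, which are no part of the job. What is shaped like the bush_b but pink is not meant. Of the things that look like the part that bears tray_floor, the larger one is meant.

How it is judged:
By the outcome, as a careful person would: the job done as asked, in the order asked, and still so for the second after the job is handed in, with the robot touching nothing.
It also fails if it takes over 72 s, if anything falls off the work surface, if the arm or the gripper's body presses on something with over 40 N, if the wrist force passes 120 N, or if a joint passes its speed limit or range.

## Working session

There is one attempt and no reset: what is moved stays moved. The work goes in short steps, Python scripts to look and compute and a shell command to move; the robot and the scene stay as the last step left them, time stands still between calls to the robot, and variables do not carry over. Pictures are saved under pics/ and viewed, and the job is handed in when it is done.

```bash
mkdir -p pics; ls; cat > h.py <<'E'
import numpy as np, cv2, json
from plant import bot
from scipy.spatial.transform import Rotation as Ro
def save(img,name): cv2.imwrite('pics/'+name+'.png',img[:,:,::-1])
E
python3 - <<'E'
from h import *
o=bot.get_obs(); print({k:np.round(v,3).tolist() for k,v in o.items()})
for n in('scene','top'):
    im=bot.capture(n); save(im,n+'0'); np.save(n+'0.npy',im)
    p=bot.camera_params(n); print(n,{k:np.round(v,3).tolist() for k,v in p.items()})
print({k:np.round(v,3).tolist() for k,v in bot.camera_params('wrist').items()})
E
```

```text
pics
{'time': 0.0, 'joint_positions': [-1.416, 0.343, 1.525, -0.0, 1.275, -0.146], 'dq': [-0.0, 0.001, 0.001, 0.001, -0.002, 0.001], 'tau': [0.002, -43.124, -24.422, 0.072, 0.056, -0.0], 'tool_pos': [155.498, -501.028, 226.037], 'tcp_rot': [-3.141, 0.002, -1.27], 'contact_force': [-0.217, -0.472, 0.094], 'moment': [-0.051, -0.033, 0.021], 'grip_width': 91.814}
scene {'fx': 434.216, 'fy': 434.216, 'cx': 282.257, 'cy': 209.276, 'R': [[-0.036, 0.999, 0.021], [0.682, 0.04, -0.73], [-0.73, -0.013, -0.683]], 't': [14.908, -293.271, 1446.709]}
top {'fx': 450.089, 'fy': 450.089, 'cx': 280.326, 'cy': 209.48, 'R': [[-0.008, -1.0, 0.006], [-0.997, 0.007, -0.074], [0.074, -0.007, -0.997]], 't': [22.731, 509.215, 1127.253]}
{'fx': 295.256, 'fy': 295.256, 'cx': 275.012, 'cy': 209.354, 'T_tool_cam': [[1.0, 0.0, -0.0, -0.391], [-0.0, 0.954, 0.3, -81.273], [0.0, -0.3, 0.954, -158.91], [0.0, 0.0, 0.0, 1.0]]}
```

View pics/scene0.png

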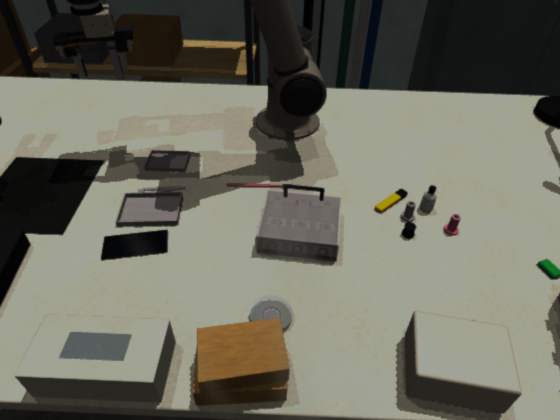

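View pics/top0.png

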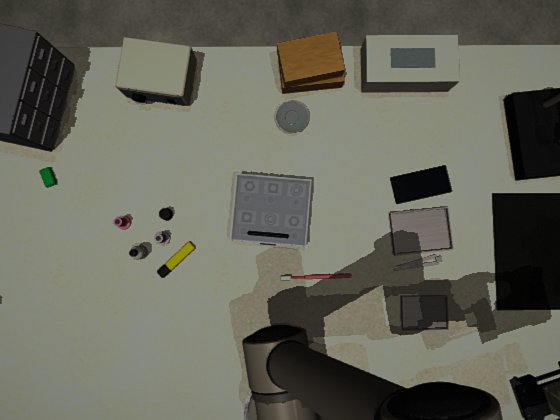

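The scene view shows the case at about (300,222) with its handle towards the robot. To the right of it stand the steel bush (409,210), a pink look-alike (454,223), the bottle, the loupe and the highlighter. The left side has the large tray (150,208) and a smaller one (168,160). The top view agrees: case (272,208), tray (421,230), small tray (424,312), bush (162,238). I'll enlarge these areas.

```bash
python3 - <<'E'
from h import *
t=np.load('top0.npy'); s=np.load('scene0.npy')
def br(c,f): return cv2.resize(np.clip(c.astype(float)*1.5,0,255).astype(np.uint8),None,fx=f,fy=f,interpolation=cv2.INTER_CUBIC)
save(br(t[160:260,225:325],6),'c_case')
save(np.hstack([br(t[180:280,100:210],4),br(t[190:260,380:460],4)[:400] if 0 else cv2.copyMakeBorder(br(t[190:290,380:460],4),0,0,0,0,0)]),'c_sides')
E
```

```text
(no output)
```

View pics/c_case.png

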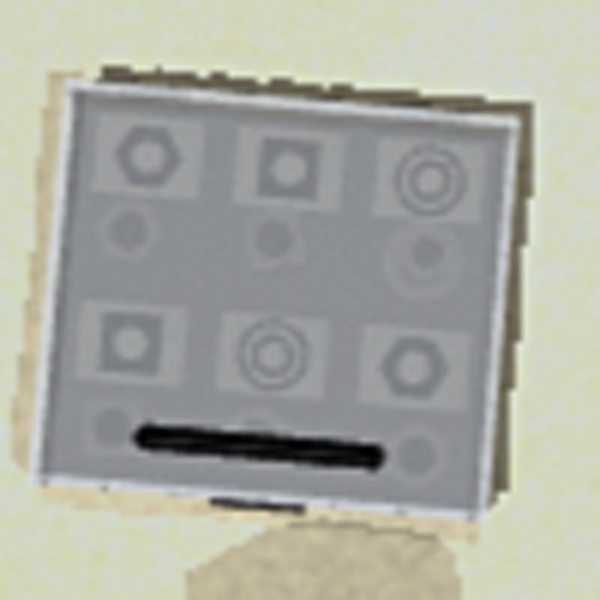

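View pics/c_sides.png

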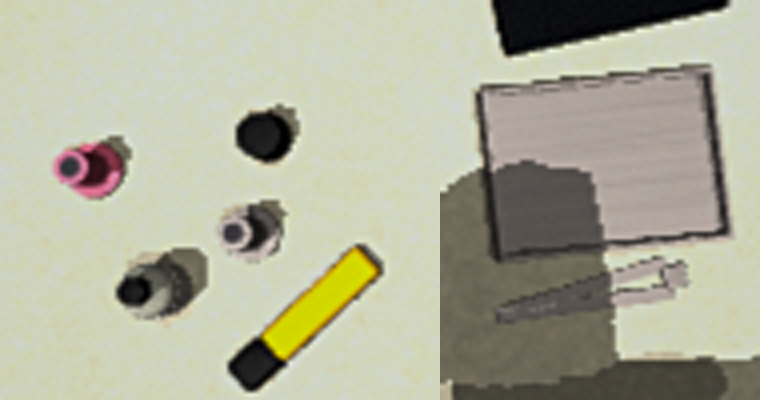

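```bash
cat >> h.py <<'E'
def ray(n,uv,T=None):
    p=bot.camera_params(n); d=np.array([(uv[0]-p['cx'])/p['fx'],(uv[1]-p['cy'])/p['fy'],1.])
    if n=='wrist':
        M=T@np.array(p['T_tool_cam']); return M[:3,3],M[:3,:3]@d
    R=np.array(p['R']);t=np.array(p['t']); return -R.T@t,R.T@d
def at(n,uv,z,T=None):
    o,d=ray(n,uv,T); return o+d*(z-o[2])/d[2]
def tri(rs):
    A=0;b=0
    for o,d in rs:
        d=d/np.linalg.norm(d);P=np.eye(3)-np.outer(d,d);A=A+P;b=b+P@o
    return np.linalg.solve(A,b)
def proj(n,X,T=None):
    p=bot.camera_params(n)
    if n=='wrist':
        M=np.linalg.inv(T@np.array(p['T_tool_cam'])); c=M[:3,:3]@X+M[:3,3]
    else: c=np.array(p['R'])@X+p['t']
    return np.array([p['cx']+p['fx']*c[0]/c[2],p['cy']+p['fy']*c[1]/c[2]])
def tool(o=None):
    o=o or bot.get_obs(); M=np.eye(4); M[:3,:3]=Ro.from_euler('xyz',o['tcp_rot']).as_matrix(); M[:3,3]=o['tool_pos']; return M
E
python3 - <<'E'
from h import *
f=lambda u,v:(225+u/6-.4,160+v/6-.4)
C=[at('top',f(*c),59) for c in [(70,83),(519,116),(485,518),(38,482)]]
for c in C: print(c.round(1))
h=[at('top',f(*c),95) for c in [(137,437),(382,457)]]
print('handle',[x.round(1) for x in h],(h[0]+h[1])/2, np.linalg.norm(h[0]-h[1]))
e=C[0]-C[1]+C[3]-C[2]; print('yaw from y',np.degrees(np.arctan2(-e[0],e[1])))
e=C[0]-C[3]+C[1]-C[2]; print('yaw from x',np.degrees(np.arctan2(e[1],e[0])), 'centre',np.mean(C,0))
g=lambda u,v:(380+(u-440)/4-.4,190+v/4-.4)
Tq=[at('top',g(*c),16) for c in [(479,88),(710,67),(731,236),(498,260)]]
for c in Tq: print('tray',c.round(1))
print(np.mean(Tq,0))
b=lambda u,v:(100+u/4-.4,180+v/4-.4)
print('bush top',at('top',b(235,234),48),'flange', at('top',b(254,232),3))
print('scene', at('scene',(409,206),48),at('scene',(409,215),3))
print('loupe',at('top',b(262,137),28),'bottle',at('top',b(133,291),75),'pink',at('top',b(70,167),48))
for c in [(360,248),(380,268),(232,365),(253,388)]: print('hl',at('top',b(*c),12).round(1))
E
```

```text
[596.4 127.4  59. ]
[581.5 -57.3  59. ]
[416.7 -41.4  59. ]
[432.7 140.5  59. ]
handle [array([449.8,  97.8,  95. ]), array([441.2,   1.2,  95. ])] [445.53157314  49.48675804  95.        ] 96.9394771458477
yaw from y -4.819522151915135
yaw from x -5.043682216808594 centre [506.81704665  42.30342062  59.        ]
tray [ 502.2 -259.6   16. ]
tray [ 514.6 -407.9   16. ]
tray [ 406.8 -417.5   16. ]
tray [ 392.7 -268.8   16. ]
[ 454.05641449 -338.46587825   16.        ]
bush top [438.59691005 320.41297615  48.        ] flange [440.33689202 320.12878811   3.        ]
scene [450.9079229  316.24753566  48.        ] [435.63605892 328.80924167   3.        ]
loupe [499.70067966 309.46298105  28.        ] bottle [404.60306456 373.93851729  75.        ] pink [480.66139978 422.65306691  48.        ]
hl [429.6 250.4  12. ]
hl [416.8 237.6  12. ]
hl [356.3 330.8  12. ]
hl [341.8 317.3  12. ]
```

```bash
cat >> h.py <<'E'
def to(*targets, T=None):
    "targets (x,y,z,yaw): print shares from the current pose"
    T=tool() if T is None else T
    for x,y,z,yaw in targets:
        R=Ro.from_euler('xyz',[np.pi,0,yaw]).as_matrix()
        s=T[:3,:3].T@(np.array([x,y,z])-T[:3,3])/200
        r=Ro.from_matrix(T[:3,:3].T@R).as_rotvec()/(np.pi/4)
        print([x,y,z,yaw],s.round(3).tolist(),r.round(3).tolist())
E
python3 -m inch '[[[-0.1,-0.1,0,0,0,-0.15,-1],[-0.2,-0.2,0,0,0,-0.3,-1],[-0.3,-0.3,0,0,0,-0.45,-1],[-0.4,-0.4,0,0,0,-0.6,-1],[-0.5,-0.5,0,0,0,-0.75,-1],[-0.6,-0.6,0,0,0,-0.9,-1],[-0.7,-0.7,0,0,0,-1,-1],[-0.8,-0.8,0,0,0,-1,-1],[-0.9,-0.9,0,0,0,-1,-1],[-1,-1,0,0,0,-1,-1]]]'
python3 -c "
from h import *
to((380,-80,220,-.087),(405,45,220,-.087),(446,48.5,220,-.087))"
```

```text
time: 1.35
tool_pos: [287.5, -250.2, 226.5]
tcp_rot: [-3.141, 0.0, -0.485]
contact_force: [0.4, -0.2, 0.2]
grip_width: 91.6
[380, -80, 220, -0.087] [0.013, -0.968, 0.033] [-0.0, 0.0, -0.506]
[405, 45, 220, -0.087] [-0.168, -1.579, 0.033] [-0.0, 0.0, -0.506]
[446, 48.5, 220, -0.087] [0.005, -1.69, 0.033] [-0.0, 0.0, -0.506]
```

```bash
python3 -m inch '[[[0,-0.1,0,0,0,-0.1,-1],[0,-0.2,0,0,0,-0.2,-1],[0,-0.3,0,0,0,-0.3,-1],[0,-0.4,0,0,0,-0.4,-1],[0,-0.5,0,0,0,-0.506,-1],[0,-0.6,0,0,0,-0.506,-1],[0,-0.7,0,0,0,-0.506,-1],[0,-0.8,0,0,0,-0.506,-1],[0,-0.9,0,0,0,-0.506,-1],[0,-1,0.03,0,0,-0.506,-1]]]'
python3 -c "
from h import *
to((405,45,220,-.087),(446,48.5,220,-.087),(446,48.5,160,-.087),(446,48.5,73,-.087))"
```

```text
time: 2.6
tool_pos: [380.8, -73.6, 220.7]
tcp_rot: [3.141, -0.0, -0.087]
contact_force: [0.6, 0.1, -0.3]
grip_width: 91.6
[405, 45, 220, -0.087] [0.069, -0.601, 0.003] [0.0, -0.0, -0.0]
[446, 48.5, 220, -0.087] [0.272, -0.636, 0.003] [0.0, -0.0, -0.0]
[446, 48.5, 160, -0.087] [0.272, -0.637, 0.303] [0.0, -0.0, -0.0]
[446, 48.5, 73, -0.087] [0.271, -0.637, 0.738] [0.0, -0.0, -0.0]
```

```bash
python3 -m inch '[[[0.04,-0.1,0.03,0,0,0,-1],[0.08,-0.2,0.06,0,0,0,-1],[0.12,-0.3,0.1,0,0,0,-1],[0.16,-0.4,0.14,0,0,0,-1],[0.2,-0.5,0.18,0,0,0,-1],[0.24,-0.58,0.22,0,0,0,-1],[0.272,-0.637,0.26,0,0,0,-1],[0.272,-0.637,0.3,0,0,0,-1],[0.272,-0.637,0.3,0,0,0,-1],[0.272,-0.637,0.3,0,0,0,-1]]]'
python3 -c "
from h import *
T=tool();np.save('Tw1.npy',T);im=bot.capture('wrist');np.save('w1.npy',im);save(im,'w1');print(T[:3,3])
print(proj('wrist',np.array([449.8,97.8,91]),T),proj('wrist',np.array([441.2,1.2,91]),T))"
```

```text
time: 3.85
tool_pos: [445.7, 47.5, 160.9]
tcp_rot: [3.141, -0.0, -0.088]
contact_force: [0.2, -0.4, -0.7]
grip_width: 91.9
[445.68458501  47.52491154 160.85404347]
[275.27965669 159.25309868] [275.13468922 271.2617848 ]
```

View pics/w1.png

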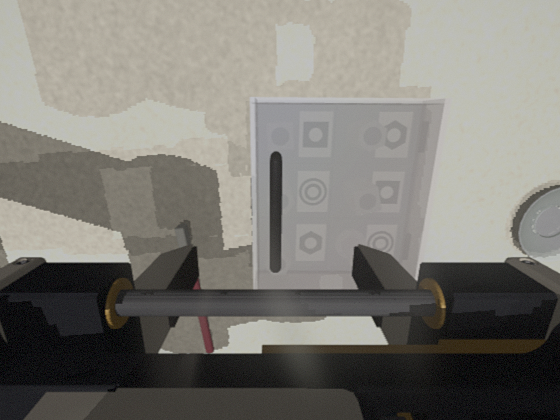

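The wrist view shows the handle bar upright at column 276, rows 151–273, between the fingers. The case behind it spans (250–445, 98–290). I'll triangulate the bar's ends with the top view.

```bash
python3 -c "
from h import *
T=np.load('Tw1.npy')
f=lambda u,v:(225+u/6-.4,160+v/6-.4)
for a,b in [((137,437),(276,152)),((382,457),(276,272))]:
    print(tri([ray('top',f(*a)),ray('wrist',b,T)]).round(1))
im=np.load('w1.npy');save(cv2.resize(im[90:300,240:450],None,fx=2.8,fy=2.8,interpolation=2),'w1c')
to((446,48.5,73,-.087))
"
```

```text
[450.6 100.   62. ]
[441.6   1.1  92.1]
[446, 48.5, 73, -0.087] [0.0, -0.005, 0.44] [0.0, -0.001, -0.001]
```

View pics/w1c.png

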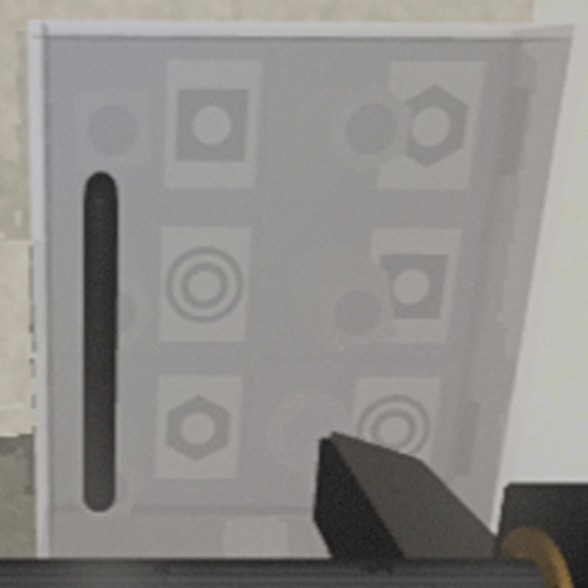

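```bash
python3 -m inch '[[[0,0,0.08,0,0,0,-0.6],[0,0,0.16,0,0,0,-0.4],[0,0,0.24,0,0,0,-0.4],[0,0,0.32,0,0,0,-0.4],[0,0,0.38,0,0,0,-0.4],[0,0,0.42,0,0,0,-0.4],[0,0,0.44,0,0,0,-0.4],[0,0,0.44,0,0,0,0.4],[0,0,0.44,0,0,0,1],[0,0,0.44,0,0,0,1]]]'
python3 -m inch '[[[0,0,0.0,0,0,0,1],[0,0,0,0,0,0,1],[0,0,0,0,0,0,1],[0,0,0,0,0,0,1],[0,0,0,0,0,0,1],[0,0,0,0,0,0,1],[0,0,0,0,0,0,1],[0,0,0,0,0,0,1],[0,0,0,0,0,0,1],[0,0,0,0,0,0,1]]]'
python3 - <<'E'
from h import *
o=bot.get_obs();print(o['tool_pos'],o['contact_force'])
# arc shares, tool x=case x, tool z=down
for th in np.arange(0,1.66,.11):
    a=np.arctan2(75,145)+th; r=np.hypot(75,145)
    dx=-r*np.cos(a)+145; dz=r*np.sin(a)-75
    print(round(th,2),round(dx/200,3),round(-dz/200,3))
E
```

```text
time: 5.15
tool_pos: [446.0, 48.0, 73.0]
tcp_rot: [3.142, -0.001, -0.087]
contact_force: [-0.7, 0.3, -0.1]
grip_width: 38.7
time: 6.4
tool_pos: [445.9, 48.0, 72.8]
tcp_rot: [3.142, -0.0, -0.087]
contact_force: [0.8, 0.3, 0.2]
grip_width: 9.2
[445.93788382  47.95859984  72.75520137] [0.77549934 0.30873515 0.19503994]
0.0 0.0 -0.0
0.11 0.046 -0.077
0.22 0.099 -0.149
0.33 0.161 -0.215
0.44 0.229 -0.273
0.55 0.303 -0.324
0.66 0.382 -0.366
0.77 0.466 -0.399
0.88 0.552 -0.423
0.99 0.641 -0.437
1.1 0.73 -0.441
1.21 0.82 -0.436
1.32 0.908 -0.42
1.43 0.995 -0.395
1.54 1.077 -0.361
1.65 1.156 -0.318
```

```bash
python3 -m inch '[[[0.022,0,-0.039,0,0,0,1],[0.046,0,-0.077,0,0,0,1],[0.099,0,-0.149,0,0,0,1],[0.161,0,-0.215,0,0,0,1],[0.229,0,-0.273,0,0,0,1],[0.303,0,-0.324,0,0,0,1],[0.382,0,-0.366,0,0,0,1],[0.466,0,-0.399,0,0,0,1],[0.552,0,-0.423,0,0,0,1],[0.641,0,-0.437,0,0,0,1]]]'
python3 -c "
from h import *
save(bot.capture('scene'),'s1');o=bot.get_obs();print(o['contact_force'],o['moment'])"
```

```text
time: 7.65
tool_pos: [573.2, 36.0, 161.3]
tcp_rot: [3.14, 0.001, -0.087]
contact_force: [-3.6, -3.3, 3.4]
grip_width: 8.8
[-0.30851519 -3.18838166  7.35281463] [-0.50849714  0.21437349 -0.08662548]
```

View pics/s1.png

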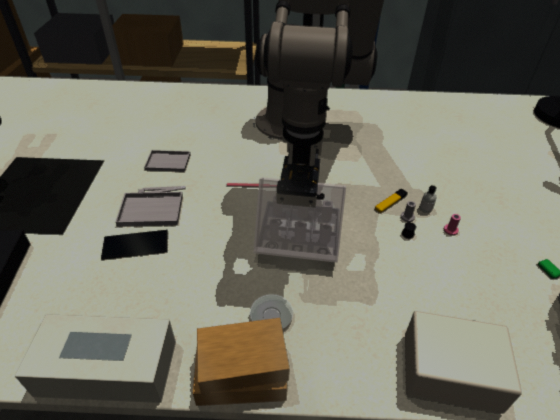

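The lid is rising with the gripper and the forces are low. Next I take it over to its stop.

```bash
python3 -m inch '[[[0.045,0,-0.003,0,0,0,1],[0.089,0,-0.004,0,0,0,1],[0.134,0,-0.003,0,0,0,1],[0.179,0,0.001,0,0,0,1],[0.223,0,0.008,0,0,0,1],[0.267,0,0.017,0,0,0,1],[0.31,0,0.029,0,0,0,1],[0.354,0,0.042,0,0,0,1],[0.436,0,0.076,0,0,0,1],[0.505,0,0.113,0,0,0,1]]]'
python3 -c "
from h import *
save(bot.capture('scene')[150:290,220:380].repeat(4,0).repeat(4,1),'s2');o=bot.get_obs();print(o['contact_force'],o['moment'],o['tool_pos'])"
```

```text
time: 8.95
tool_pos: [673.7, 26.7, 137.6]
tcp_rot: [3.139, 0.002, -0.088]
contact_force: [-1.4, -4.5, -0.3]
grip_width: 8.9
[ 2.30072289 -4.69036742  3.26753022] [-0.80205589 -0.35939341 -0.07888734] [675.09662994  26.51836081 136.48767017]
```

View pics/s2.png

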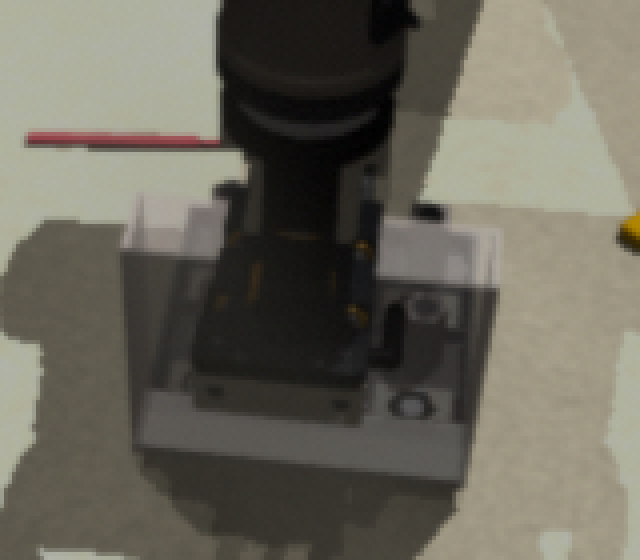

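```bash
python3 -m inch '[[[0,0,0,0,0,0,0.63],[0,0,0,0,0,0,0.63],[0.01,0,0,0,0,0,0.63],[0.01,0,-0.04,0,0,0,0.63],[0.01,0,-0.1,0,0,0,0.63],[0.01,0,-0.18,0,0,0,0.63],[0.01,0,-0.26,0,0,0,0.63],[0.01,0,-0.34,0,0,0,0.4],[0.01,0,-0.4,0,0,0,0.2],[0.01,0,-0.42,0,0,0,0]]]'
python3 -c "
from h import *
to((480,47,220,-.087),(480,47,260,-.087),(440,0,280,-.087))"
```

```text
time: 10.25
tool_pos: [676.4, 27.8, 222.7]
tcp_rot: [3.142, -0.001, -0.087]
contact_force: [0.1, 0.0, 0.0]
grip_width: 42.0
[480, 47, 220, -0.087] [-0.987, -0.01, 0.012] [0.0, -0.002, -0.0]
[480, 47, 260, -0.087] [-0.986, -0.01, -0.188] [0.0, -0.002, -0.0]
[440, 0, 280, -0.087] [-1.165, 0.242, -0.288] [0.0, -0.002, -0.0]
```

```bash
python3 -m inch '[[[-0.1,0.02,-0.02,0,0,0,-0.1],[-0.22,0.06,-0.02,0,0,0,-0.1],[-0.34,0.12,-0.02,0,0,0,-0.1],[-0.46,0.18,-0.02,0,0,0,-0.1],[-0.58,0.24,-0.02,0,0,0,-0.1],[-0.7,0.3,-0.02,0,0,0,-0.1],[-0.82,0.36,-0.02,0,0,0,-0.1],[-0.93,0.4,-0.02,0,0,0,-0.1],[-0.99,0.4,-0.02,0,0,0,-0.1],[-0.99,0.4,-0.02,0,0,0,-0.1]]]'
python3 -c "
from h import *
T=tool();np.save('Tw2.npy',T);im=bot.capture('wrist');np.save('w2.npy',im);save(im,'w2');print(T[:3,3])
im=bot.capture('top');np.save('top2.npy',im);save(cv2.resize(im[130:270,200:330],None,fx=4,fy=4,interpolation=2),'top2')
"
```

```text
time: 11.5
tool_pos: [471.7, -34.4, 225.7]
tcp_rot: [-3.142, -0.0, -0.087]
contact_force: [0.5, -1.2, 0.2]
grip_width: 50.3
[471.71648482 -34.36887543 225.65542536]
```

View pics/w2.png

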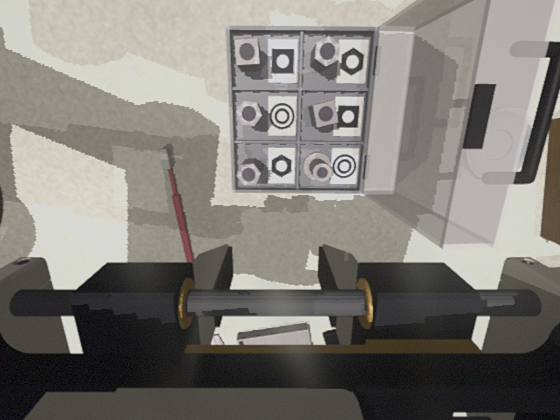

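View pics/top2.png

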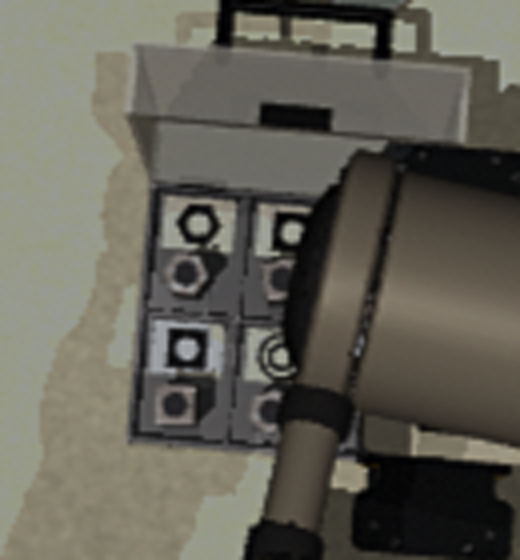

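The lid now stands open by itself. The wrist view shows compartments, top to bottom, front | hinge: square/square card | hex/hex card, ?/bush card (250,114 and 283,116) | square/square card, hex/hex card | bush/bush card. So the front-middle one is the suspect; an enlarged crop will confirm it.

```bash
python3 -c "
from h import *
im=np.load('w2.npy');save(cv2.resize(im[20:200,222:392],None,fx=3.3,fy=3.3,interpolation=2),'w2c')
T=np.load('Tw2.npy')
# case corners: base wall top z=16
c=np.array([507,42.3,0]);y=-.087
R=Ro.from_euler('z',y).as_matrix()
for p in [(-83.5,94,16),(83.5,94,16),(83.5,-94,16),(-83.5,-94,16),(-56.5,0,51),(-56.5,0,3)]: print(p,proj('wrist',R@np.array(p)+c,T).round(1))
"
```

```text
(-83.5, 94, 16) [225.1  29. ]
(83.5, 94, 16) [377.2  29. ]
(83.5, -94, 16) [362.1 194.8]
(-83.5, -94, 16) [232.6 194.9]
(-56.5, 0, 51) [249.4 118.8]
(-56.5, 0, 3) [252.6 118.5]
```

View pics/w2c.png

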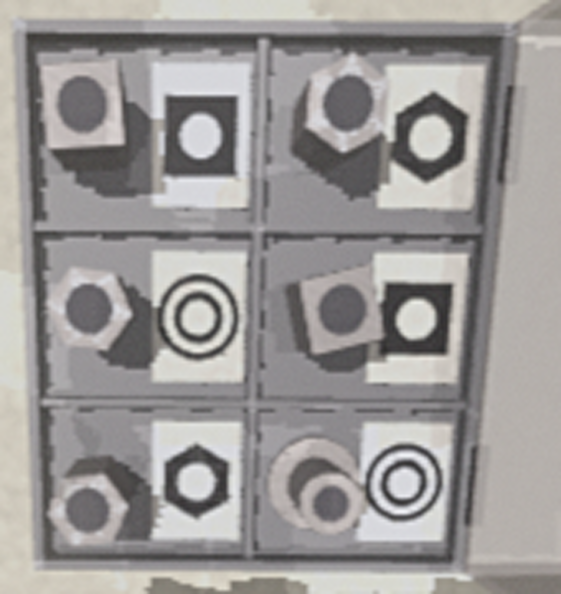

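Confirmed: the front-middle compartment at (249,113) holds a hex nut against a two-circle (bush) card. All the others match their cards. I'll locate the nut and move above it.

```bash
python3 -c "
from h import *
T=np.load('Tw2.npy')
p=at('wrist',(249.3,113.3),51,T);print(p)
q=at('top',(200+268/4-.4,130+408/4-.4),51);print(q)
to((p[0],p[1],120,-.087))
"
```

```text
[451.26144826  52.86770961  51.        ]
[452.55675464  53.46757401  51.        ]
[np.float64(451.26144825558384), np.float64(52.867709609248735), 120, -0.087] [-0.144, -0.426, 0.528] [0.0, -0.001, 0.0]
```

```bash
python3 -m inch '[[[-0.02,-0.06,0.06,0,0,0,-0.1],[-0.04,-0.14,0.14,0,0,0,-0.1],[-0.06,-0.22,0.22,0,0,0,-0.1],[-0.09,-0.3,0.3,0,0,0,-0.1],[-0.12,-0.38,0.38,0,0,0,-0.1],[-0.14,-0.42,0.46,0,0,0,-0.1],[-0.14,-0.42,0.52,0,0,0,-0.1],[-0.14,-0.42,0.52,0,0,0,-0.1],[-0.14,-0.42,0.52,0,0,0,-0.1],[-0.14,-0.42,0.52,0,0,0,-0.1]]]'
python3 -c "
from h import *
T=tool();np.save('Tw3.npy',T);im=bot.capture('wrist');np.save('w3.npy',im);print(T[:3,3])
save(cv2.resize(im[130:310,180:380],None,fx=4,fy=3.3333,interpolation=2) if 0 else cv2.resize(im[140:280,180:380],None,fx=4,fy=4,interpolation=2),'w3')
"
```

```text
time: 12.85
tool_pos: [451.8, 51.3, 122.0]
tcp_rot: [3.142, -0.001, -0.088]
contact_force: [-0.5, -0.7, 0.8]
grip_width: 50.9
[451.82068462  51.26040203 121.99375081]
```

View pics/w3.png

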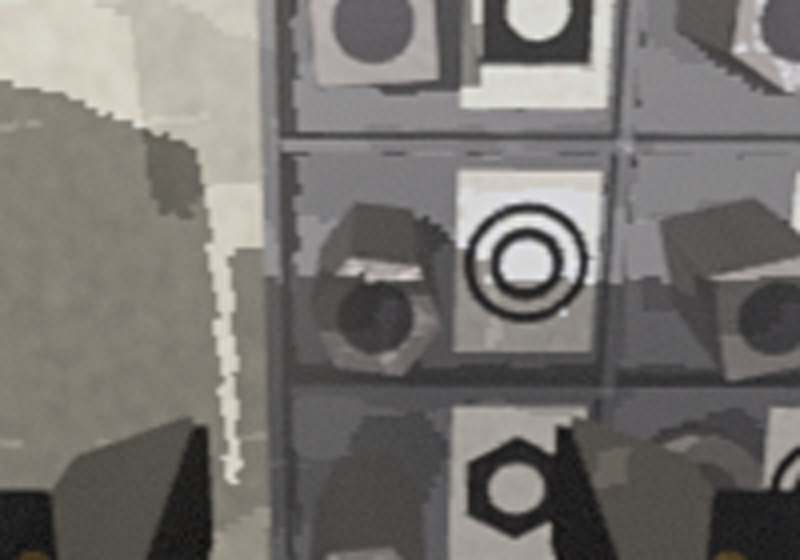

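```bash
python3 -c "
from h import *
T=np.load('Tw3.npy');T2=np.load('Tw2.npy')
f=lambda u,v:(180+u/4-.4,140+v/4-.4)
c=at('wrist',f(376,317),51,T);print(c, tri([ray('wrist',f(376,317),T),ray('wrist',(249.3,113.3),T2)]))
for v in [(340,262),(425,262),(441,315),(405,375),(335,365),(315,310)]:
    d=at('wrist',f(*v),51,T)-c; print(np.linalg.norm(d).round(1),np.degrees(np.arctan2(d[1],d[0])).round(1))
# card centre and compartment
for v in [(457,170),(600,172),(604,352),(453,352)]: print(at('wrist',f(*v),3,T).round(1))
print('comp corners',[at('wrist',f(*v),3,T).round(1) for v in [(290,160),(290,360)]])
im=np.load('w3.npy');save(cv2.resize(np.clip(im[180:240,245:305].astype(float)*1.6,0,255).astype(np.uint8),None,fx=10,fy=10,interpolation=2),'w3h')
"
```

```text
[450.35027452  52.76638819  51.        ] [450.80091937  52.81120297  50.92697479]
13.9 116.6
15.5 44.8
13.4 -3.2
14.2 -69.8
13.6 -134.0
12.6 168.0
[471.4  71.5   3. ]
[505.6  68.    3. ]
[505.1  21.6   3. ]
[467.2  25.    3. ]
comp corners [array([431.8,  77.4,   3. ]), array([426.1,  26.5,   3. ])]
```

View pics/w3h.png

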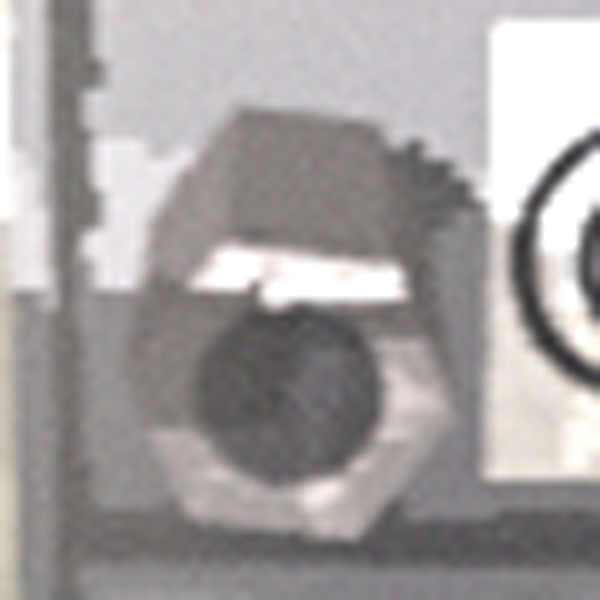

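The nut's top is at (450.6, 52.8, 50.9), with flats at about 19° in world. I'll descend with the jaws turned to yaw 0.33 and grip.

```bash
python3 -m inch '[[[-0.007,-0.007,0,0,0,-0.2,0.1],[-0.007,-0.007,0.05,0,0,-0.4,0.1],[-0.007,-0.007,0.13,0,0,-0.53,0.1],[-0.007,-0.007,0.22,0,0,-0.53,0.1],[-0.007,-0.007,0.3,0,0,-0.53,0.1],[-0.007,-0.007,0.38,0,0,-0.53,0.1],[-0.007,-0.007,0.45,0,0,-0.53,0.1],[-0.007,-0.007,0.49,0,0,-0.53,0.1],[-0.007,-0.007,0.495,0,0,-0.53,0.6],[-0.007,-0.007,0.495,0,0,-0.53,1]]]'
python3 -m inch '[[[0,0,0,0,0,0,1],[0,0,0,0,0,0,1],[0,0,0,0,0,0,1],[0,0,-0.05,0,0,0,1],[0,0,-0.12,0,0,0,1],[0,0,-0.2,0,0,0,1],[0,0,-0.3,0,0,0,1],[0,0,-0.4,0,0,0,1],[0,0,-0.45,0,0,0,1],[0,0,-0.45,0,0,0,1]]]'
python3 -c "
from h import *
T=tool();np.save('Tw4.npy',T);im=bot.capture('wrist');np.save('w4.npy',im)
save(im,'w4')
save(bot.capture('scene'),'s4')
to((454,-338,112,-0.6))
"
```

```text
time: 14.15
tool_pos: [450.3, 53.0, 22.8]
tcp_rot: [3.141, -0.001, 0.329]
contact_force: [-0.5, -0.2, 0.6]
grip_width: 25.8
time: 15.4
tool_pos: [450.4, 53.0, 113.3]
tcp_rot: [3.141, -0.002, 0.329]
contact_force: [-0.4, -0.2, -2.0]
grip_width: 23.6
[454, -338, 112, -0.6] [-0.612, 1.857, 0.001] [0.0, 0.001, 1.183]
```

View pics/w4.png

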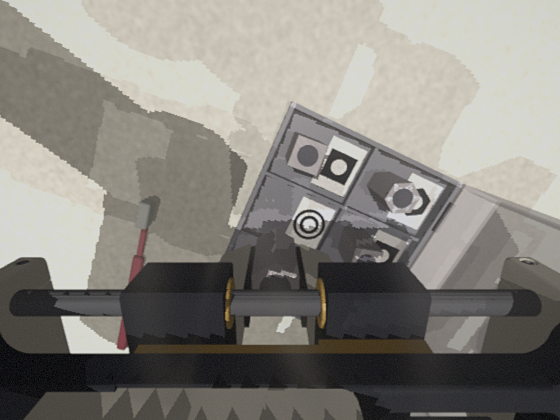

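View pics/s4.png

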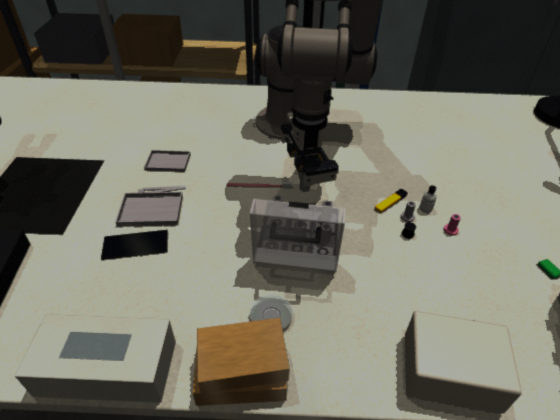

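The nut is held (width 23.6) and the front-middle compartment is empty apart from its card. The larger tray in the scene view is at (151,208); the smaller look-alike is at (168,160). I'll check the larger one's centre from the scene view before moving.

```bash
python3 -c "
from h import *
for c in [(127,194),(183,194),(181,223),(117,223)]: print(at('scene',c,14).round(1))
to((450,-135,113,.33),(454,-338,113,0.33))
"
```

```text
[ 410.  -409.2   14. ]
[ 401.2 -263.1   14. ]
[ 508.9 -246.    14. ]
[ 517.8 -401.6   14. ]
[450, -135, 113, 0.33] [-0.302, 0.89, -0.004] [-0.0, 0.001, -0.001]
[454, -338, 113, 0.33] [-0.612, 1.857, -0.004] [-0.0, 0.001, -0.001]
```

```bash
python3 -m inch '[[[-0.03,0.09,0,0,0,0,1],[-0.06,0.18,0,0,0,0,1],[-0.09,0.28,0,0,0,0,1],[-0.12,0.38,0,0,0,0,1],[-0.15,0.48,0,0,0,0,1],[-0.18,0.58,0,0,0,0,1],[-0.21,0.68,0,0,0,0,1],[-0.24,0.78,0,0,0,0,1],[-0.27,0.88,0,0,0,0,1],[-0.3,0.96,0,0,0,0,1]]]'
python3 -m inch '[[[-0.03,0.09,0,0,0,0,1],[-0.06,0.18,0,0,0,0,1],[-0.1,0.28,0,0,0,0,1],[-0.14,0.38,0,0,0,0,1],[-0.18,0.48,0,0,0,0,1],[-0.22,0.58,0,0,0,0,1],[-0.25,0.66,0,0,0,0,1],[-0.26,0.7,0,0,0,0,1],[-0.26,0.7,0,0,0,0,1],[-0.26,0.7,0,0,0,0,1]]]'
python3 -c "
from h import *
T=tool();np.save('Tw5.npy',T);im=bot.capture('wrist');np.save('w5.npy',im)
save(im,'w5');to((454,-338,113,0.33))
"
```

```text
time: 16.75
tool_pos: [454.9, -148.7, 111.7]
tcp_rot: [-3.14, 0.001, 0.329]
contact_force: [0.4, 0.5, -2.2]
grip_width: 23.9
time: 18.0
tool_pos: [451.3, -296.7, 112.4]
tcp_rot: [-3.141, 0.0, 0.33]
contact_force: [-0.4, 0.2, -1.7]
grip_width: 23.5
[454, -338, 113, 0.33] [-0.055, 0.2, -0.003] [-0.001, 0.0, -0.0]
```

View pics/w5.png

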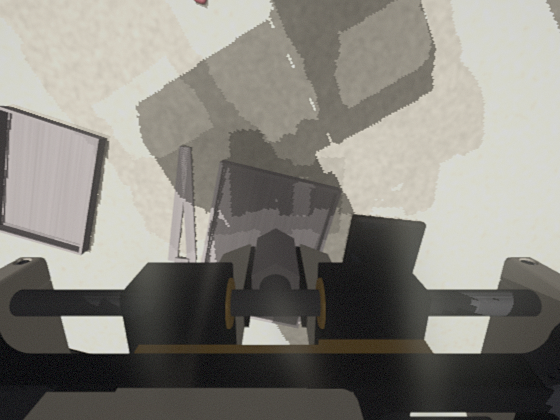

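The wrist view shows the large tray's near edge from (224,160) to (340,187), the tweezers left of it at (185,205) and the nut hanging at (277,265).

```bash
python3 -c "
from h import *
T=np.load('Tw5.npy')
print(at('wrist',(224,160),16,T),at('wrist',(340,187),16,T))
to((453,-336,112,0.33),(453,-336,24,.33))
"
```

```text
[ 394.42710747 -267.1584964    16.        ] [ 498.20575183 -256.85400678   16.        ]
[453, -336, 112, 0.33] [-0.056, 0.189, 0.002] [-0.001, 0.0, -0.0]
[453, -336, 24, 0.33] [-0.056, 0.189, 0.442] [-0.001, 0.0, -0.0]
```

```bash
python3 -m inch '[[[-0.02,0.07,0,0,0,0,1],[-0.04,0.14,0,0,0,0,1],[-0.056,0.189,0.04,0,0,0,1],[-0.056,0.189,0.12,0,0,0,1],[-0.056,0.189,0.22,0,0,0,1],[-0.056,0.189,0.32,0,0,0,1],[-0.056,0.189,0.4,0,0,0,1],[-0.056,0.189,0.43,0,0,0,1],[-0.056,0.189,0.445,0,0,0,1],[-0.056,0.189,0.447,0,0,0,1]]]'
```

```text
time: 19.3
tool_pos: [453.2, -336.9, 23.4]
tcp_rot: [3.141, -0.0, 0.329]
contact_force: [-0.1, -0.5, -1.8]
grip_width: 23.5
```

```bash
python3 -m inch '[[[0,0,0.002,0,0,0,1],[0,0,0.004,0,0,0,1],[0,0,0.004,0,0,0,0.4],[0,0,0.004,0,0,0,0.2],[0,0,0.004,0,0,0,0.1],[0,0,0.004,0,0,0,0.1],[0,0,-0.05,0,0,0,0.1],[0,0,-0.15,0,0,0,0.1],[0,0,-0.3,0,0,0,0],[0,0,-0.45,0,0,0,0]]]'
python3 -c "
from h import *
T=tool();np.save('Tw6.npy',T);im=bot.capture('wrist');np.save('w6.npy',im)
save(im,'w6');to((451,-137,113,0.63),(440,50,113,.63),(440,320,116,.63))
"
```

```text
time: 20.55
tool_pos: [453.0, -336.7, 114.7]
tcp_rot: [3.141, -0.0, 0.329]
contact_force: [0.5, 0.8, 1.0]
grip_width: 45.7
[451, -137, 113, 0.63] [0.308, -0.958, 0.024] [0.009, -0.003, -0.383]
[440, 50, 113, 0.63] [0.558, -1.861, 0.019] [0.009, -0.003, -0.383]
[440, 320, 116, 0.63] [0.995, -3.138, -0.003] [0.009, -0.003, -0.383]
```

View pics/w6.png

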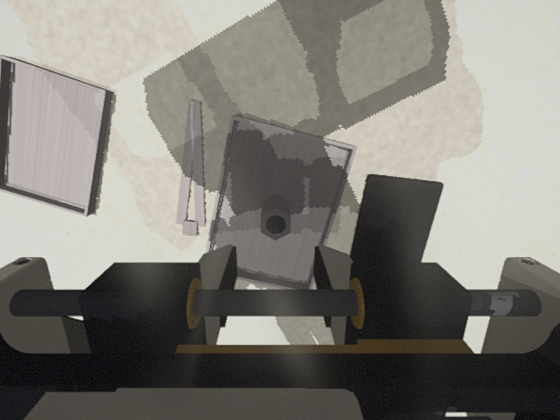

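The nut stands upright in the tray at (276,222). Next I cross to the loose bush.

```bash
python3 -m inch '[[[0.03,-0.09,0,0,0,-0.1,0],[0.06,-0.18,0,0,0,-0.2,0],[0.09,-0.28,0,0,0,-0.3,0],[0.12,-0.38,0,0,0,-0.4,0],[0.15,-0.48,0,0,0,-0.5,0],[0.18,-0.58,0,0,0,-0.6,0],[0.21,-0.68,0,0,0,-0.7,0],[0.24,-0.78,0,0,0,-0.8,0],[0.27,-0.88,0,0,0,-0.8,0],[0.31,-0.98,0,0,0,-0.8,0]]]'
python3 -c "
from h import *
to((440,50,150,.96),(420,180,150,.96),(425,250,150,.96))
"
```

```text
time: 21.85
tool_pos: [448.4, -130.6, 113.8]
tcp_rot: [3.141, -0.0, 0.957]
contact_force: [0.1, 0.4, -0.1]
grip_width: 46.1
[440, 50, 150, 0.96] [0.714, -0.554, -0.182] [0.001, -0.0, -0.004]
[420, 180, 150, 0.96] [1.188, -1.01, -0.182] [0.001, -0.0, -0.004]
[425, 250, 150, 0.96] [1.489, -1.191, -0.182] [0.001, -0.0, -0.004]
```

```bash
python3 -m inch '[[[0.1,-0.08,-0.03,0,0,0,0],[0.2,-0.15,-0.06,0,0,0,0],[0.3,-0.23,-0.09,0,0,0,0],[0.4,-0.3,-0.12,0,0,0,0],[0.5,-0.38,-0.15,0,0,0,0],[0.6,-0.46,-0.18,0,0,0,0],[0.7,-0.54,-0.18,0,0,0,0],[0.8,-0.61,-0.18,0,0,0,0],[0.9,-0.68,-0.18,0,0,0,0],[1,-0.76,-0.18,0,0,0,0]]]'
python3 -m inch '[[[0.09,-0.07,0,0,0,0,0],[0.18,-0.14,0,0,0,0,0],[0.27,-0.21,0,0,0,0,0],[0.36,-0.28,0,0,0,0,0],[0.45,-0.35,0,0,0,0,0],[0.53,-0.43,0,0,0,0,0],[0.53,-0.43,0,0,0,0,0],[0.53,-0.43,0,0,0,0,0],[0.53,-0.43,0,0,0,0,0],[0.53,-0.43,0,0,0,0,0]]]'
python3 -c "
from h import *
T=tool();np.save('Tw7.npy',T);im=bot.capture('wrist');np.save('w7.npy',im)
save(im,'w7');print(T[:3,3],proj('wrist',np.array([439.5,320,48]),T))
"
```

```text
time: 23.1
tool_pos: [439.3, 120.6, 149.8]
tcp_rot: [3.141, -0.001, 0.957]
contact_force: [0.4, 0.2, 0.2]
grip_width: 45.6
time: 24.35
tool_pos: [430.0, 255.4, 149.2]
tcp_rot: [3.141, 0.0, 0.957]
contact_force: [0.5, -0.5, 0.1]
grip_width: 46.2
[430.00384552 255.44589909 149.15527386] [340.07336527 178.25711329]
```

View pics/w7.png

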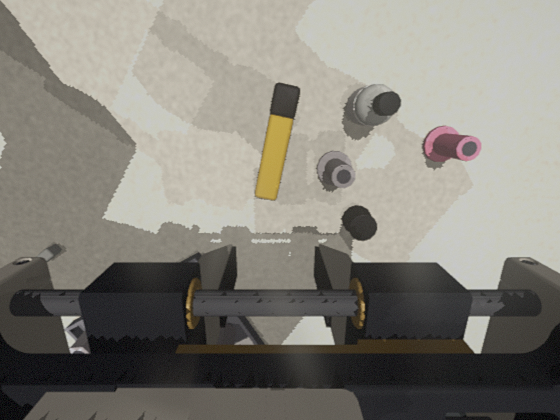

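The steel bush's bore is at (341,175), with the pink look-alike at (466,148), bottle (375,103), loupe (359,222) and highlighter (277,140). The steel one is bush_b because it isn't pink. I'll confirm it in a crop.

```bash
python3 -c "
from h import *
im=np.load('w7.npy');save(cv2.resize(im[75:245,230:490],None,fx=3,fy=3,interpolation=2),'w7c')
"
```

```text
(no output)
```

View pics/w7c.png

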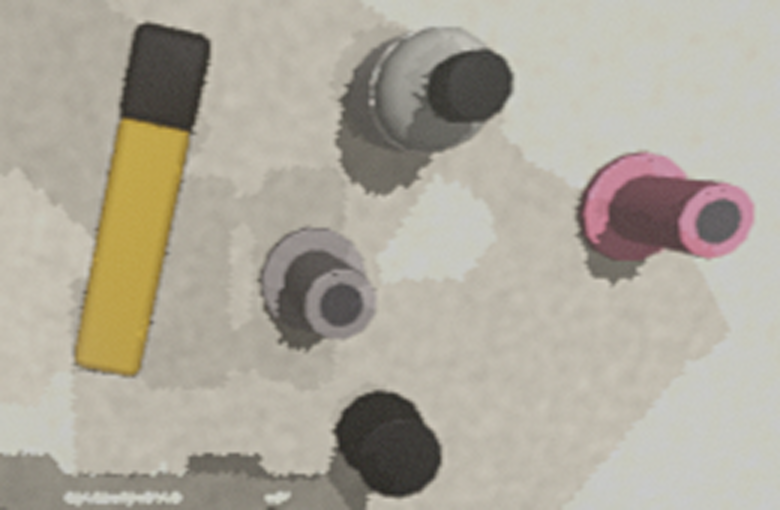

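```bash
python3 -c "
from h import *
T=np.load('Tw7.npy')
f=lambda u,v:(230+u/3-.4,75+v/3-.4)
print('top48',at('wrist',f(341,304),48,T),'flange',at('wrist',f(315,281),6,T))
b=lambda u,v:(100+u/4-.4,180+v/4-.4)
print(tri([ray('wrist',f(341,304),T),ray('top',b(235,234))]))
print('loupe',at('wrist',f(400,455),30,T),'bottle',at('wrist',f(471,87),75,T))
to((439,322,125,.96))
"
```

```text
top48 [439.34211066 323.42711863  48.        ] flange [439.81240844 323.6071992    6.        ]
[439.39786387 322.4748136   44.93290544]
loupe [500.09455457 314.39029014  30.        ] bottle [403.19495569 375.93743511  75.        ]
[439, 322, 125, 0.96] [0.298, -0.155, 0.121] [0.0, 0.0, -0.004]
```

```bash
python3 -m inch '[[[0.06,-0.03,0.02,0,0,0,0.1],[0.12,-0.06,0.04,0,0,0,0.1],[0.18,-0.09,0.06,0,0,0,0.1],[0.24,-0.12,0.08,0,0,0,0.1],[0.28,-0.145,0.11,0,0,0,0.1],[0.302,-0.156,0.14,0,0,0,0.1],[0.302,-0.156,0.146,0,0,0,0.1],[0.302,-0.156,0.146,0,0,0,0.1],[0.302,-0.156,0.146,0,0,0,0.1],[0.302,-0.156,0.146,0,0,0,0.1]]]'
python3 -c "
from h import *
T=tool();np.save('Tw8.npy',T);im=bot.capture('wrist');np.save('w8.npy',im)
save(cv2.resize(im[100:300,180:380],None,fx=3,fy=3,interpolation=2),'w8');print(T[:3,3],proj('wrist',np.array([439.4,322.8,48]),T))
"
```

```text
time: 25.65
tool_pos: [439.3, 323.2, 120.2]
tcp_rot: [3.141, -0.0, 0.957]
contact_force: [0.3, 0.1, -0.7]
grip_width: 41.2
[439.28096948 323.16362822 120.15512774] [274.69432582 220.56782741]
```

View pics/w8.png

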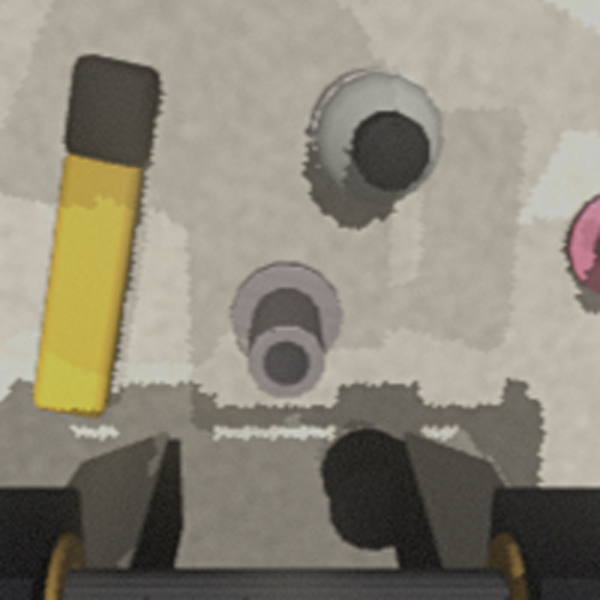

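The bush's top is at full-image (275,220.6), where it was predicted, and both fingers have clear ground. I'll descend and grip.

```bash
python3 -m inch '[[[0,0,0.07,0,0,0,0.1],[0,0,0.15,0,0,0,0.1],[0,0,0.24,0,0,0,0.1],[0,0,0.33,0,0,0,0.1],[0,0,0.41,0,0,0,0.1],[0,0,0.47,0,0,0,0.1],[0,0,0.5,0,0,0,0.1],[0,0,0.5,0,0,0,0.3],[0,0,0.5,0,0,0,0.6],[0,0,0.5,0,0,0,1]]]'
python3 -m inch '[[[0,0,0,0,0,0,1],[0,0,0,0,0,0,1],[0,0,0,0,0,0,1],[0,0,0,0,0,0,1],[0,0,-0.06,0,0,0,1],[0,0,-0.14,0,0,0,1],[0,0,-0.24,0,0,0,1],[0,0,-0.34,0,0,0,1],[0,0,-0.44,0,0,0,1],[0,0,-0.5,0,0,0,1]]]'
python3 -c "
from h import *
T=tool();im=bot.capture('wrist')
save(cv2.resize(im[100:300,180:380],None,fx=2.5,fy=2.5,interpolation=2),'w9');to((450.5,52.8,126,.96))
"
```

```text
time: 26.95
tool_pos: [439.4, 323.5, 20.4]
tcp_rot: [3.141, -0.001, 0.957]
contact_force: [0.2, 0.6, 1.2]
grip_width: 21.2
time: 28.2
tool_pos: [439.4, 323.6, 121.7]
tcp_rot: [3.141, -0.002, 0.957]
contact_force: [-0.5, 0.4, -1.8]
grip_width: 21.2
[450.5, 52.8, 126, 0.96] [-1.078, 0.823, -0.019] [0.002, -0.004, -0.003]
```

View pics/w9.png

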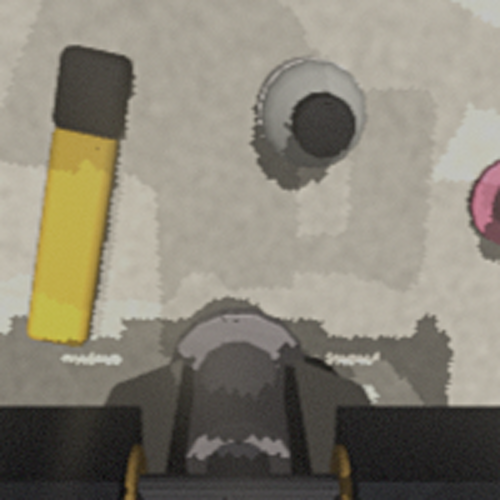

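The bush is held (width 21.2). I'll carry it to the emptied compartment, turning to yaw 0.25 on the way.

```bash
python3 -m inch '[[[-0.08,0.06,0,0,0,0.05,1],[-0.18,0.14,0,0,0,0.15,1],[-0.28,0.22,0,0,0,0.25,1],[-0.38,0.3,0,0,0,0.35,1],[-0.5,0.39,0,0,0,0.45,1],[-0.62,0.48,0,0,0,0.55,1],[-0.74,0.57,0,0,0,0.65,1],[-0.84,0.65,0,0,0,0.75,1],[-0.93,0.72,0,0,0,0.85,1],[-1,0.77,0,0,0,0.9,1]]]'
python3 -c "
from h import *
T=tool();np.save('Tw10.npy',T);im=bot.capture('wrist');np.save('w10.npy',im)
save(im,'w10');to((450,50.3,121,.25))
"
```

```text
time: 29.5
tool_pos: [448.9, 69.4, 119.2]
tcp_rot: [-3.142, 0.002, 0.246]
contact_force: [-0.0, -0.0, -0.9]
grip_width: 21.4
[450, 50.3, 121, 0.25] [-0.016, 0.087, -0.009] [0.001, 0.003, -0.006]
```

View pics/w10.png

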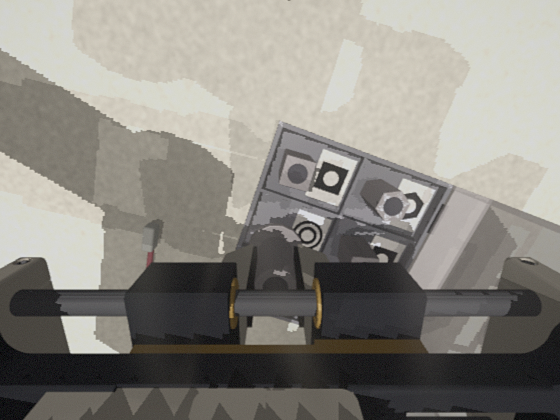

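The wrist view shows the square at (297,172) untouched, the empty compartment's bush card with its rings at (308,234), and the bush hanging at (277,270). I'll check the card's position again.

```bash
python3 -c "
from h import *
T=np.load('Tw10.npy')
print('card', at('wrist',(308.5,234),3,T)); 
print('w2 card',at('wrist',(222+198/3.3,20+317/3.3),3,np.load('Tw2.npy')),'w3 card',at('wrist',(180+526/4,140+262/4),3,np.load('Tw3.npy')))
print('top0 card (through lid)',at('top',(225+273/6,160+353/6),3))
c=[at('wrist',p,16,T) for p in [(280,122),(449,186)]];print(c)
"
```

```text
card [488.33598486  47.90456141   3.        ]
w2 card [487.34813889  46.99784106   3.        ] w3 card [487.25210117  46.66042712   3.        ]
top0 card (through lid) [486.54218681  44.39587837   3.        ]
[array([433.51238237, 145.48828857,  16.        ]), array([596.17625584, 128.96694188,  16.        ])]
```

```bash
python3 -m inch '[[[-0.01,0.05,0,0,0,0,1],[-0.016,0.087,0,0,0,0,1],[-0.016,0.087,0.03,0,0,0,1],[-0.016,0.087,0.1,0,0,0,1],[-0.016,0.087,0.18,0,0,0,1],[-0.016,0.087,0.27,0,0,0,1],[-0.016,0.087,0.36,0,0,0,1],[-0.016,0.087,0.43,0,0,0,1],[-0.016,0.087,0.465,0,0,0,1],[-0.016,0.087,0.475,0,0,0,1]]]'
python3 -c "
from h import *
to((449.8,50.2,23.4,.25))"
```

```text
time: 30.8
tool_pos: [451.1, 53.6, 24.6]
tcp_rot: [-3.142, 0.0, 0.251]
contact_force: [-0.5, 0.9, -1.5]
grip_width: 21.4
[449.8, 50.2, 23.4, 0.25] [-0.01, 0.015, 0.006] [-0.0, 0.0, 0.001]
```

```bash
python3 -m inch '[[[-0.008,0.014,0,0,0,0,1],[-0.008,0.014,0.003,0,0,0,1],[-0.008,0.014,0.006,0,0,0,1],[-0.008,0.014,0.007,0,0,0,1],[-0.008,0.014,0.007,0,0,0,0.5],[-0.008,0.014,0.007,0,0,0,0.2],[-0.008,0.014,0.007,0,0,0,0.1],[-0.008,0.014,-0.05,0,0,0,0.1],[-0.008,0.014,-0.2,0,0,0,0.1],[-0.008,0.014,-0.4,0,0,0,0.1]]]'
python3 -c "
from h import *
print(bot.get_obs()['tool_pos']);to((460,-40,180,-.087))"
```

```text
time: 32.05
tool_pos: [449.7, 50.4, 105.9]
tcp_rot: [-3.141, 0.001, 0.251]
contact_force: [-0.6, 0.7, 0.1]
grip_width: 41.4
[449.69877184  50.40405737 105.93186554]
[460, -40, 180, -0.087] [-0.063, 0.451, -0.37] [-0.0, 0.002, 0.43]
```

```bash
python3 -m inch '[[[0,0.02,-0.06,0,0,0.05,0.1],[-0.01,0.06,-0.12,0,0,0.12,0.1],[-0.02,0.12,-0.18,0,0,0.2,0.1],[-0.03,0.18,-0.24,0,0,0.28,0.1],[-0.04,0.25,-0.32,0,0,0.36,0.3],[-0.05,0.32,-0.4,0,0,0.43,0.4],[-0.06,0.39,-0.48,0,0,0.43,0.5],[-0.063,0.45,-0.56,0,0,0.43,0.63],[-0.063,0.45,-0.6,0,0,0.43,0.63],[-0.063,0.45,-0.6,0,0,0.43,0.63]]]'
python3 -c "
from h import *
T=tool();np.save('Tw11.npy',T);im=bot.capture('wrist');np.save('w11.npy',im);save(im,'w11')
save(cv2.resize(im[20:200,222:392],None,fx=3.3,fy=3.3,interpolation=2),'w11c');print(T[:3,3])
t=bot.capture('top');save(cv2.resize(t[130:270,200:330],None,fx=4,fy=4,interpolation=2),'top11');np.save('top11.npy',t)
"
```

```text
time: 33.3
tool_pos: [460.3, -40.0, 225.0]
tcp_rot: [-3.142, -0.0, -0.089]
contact_force: [-0.3, -0.4, 0.2]
grip_width: 17.3
[460.33166581 -40.00339042 225.03743496]
```

View pics/w11.png

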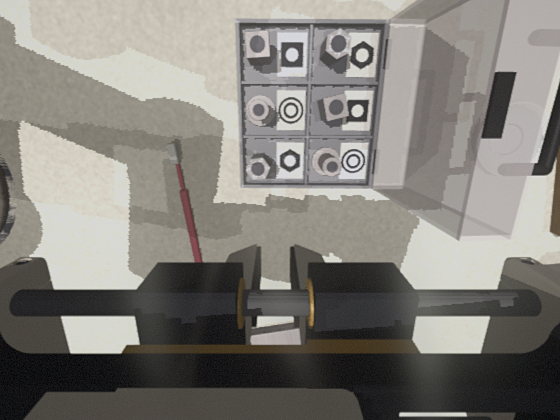

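View pics/w11c.png

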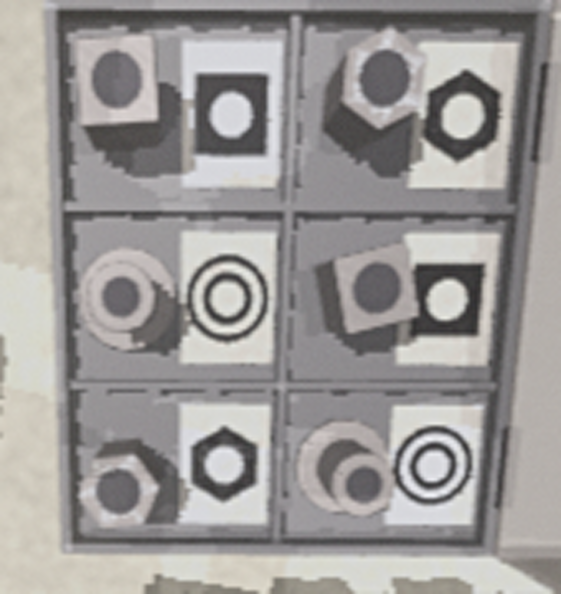

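View pics/top11.png

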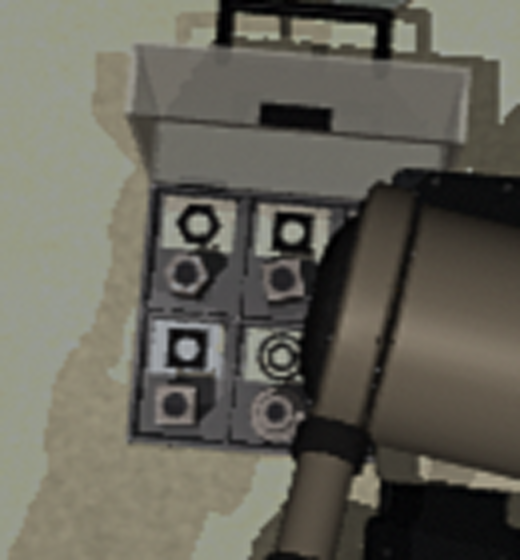

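The bush stands upright beside its two-circle card at w11 (260,109), and all six parts now match their cards. I'll locate the opened handle from the top view (bar at crop y≈8, x 222–390) and the wrist view.

```bash
python3 -c "
from h import *
t=np.load('top11.npy');c=t[110:150,240:310];save(cv2.resize(np.clip(c.astype(float)*1.8,0,255).astype(np.uint8),None,fx=10,fy=10,interpolation=2),'hb')
"
```

```text
(no output)
```

View pics/hb.png

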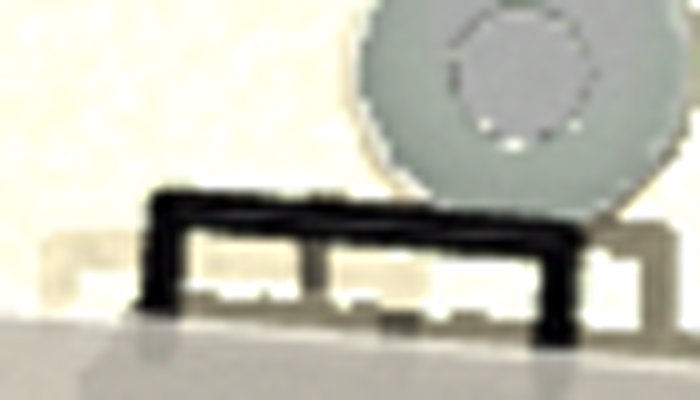

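The bar runs from (165,208) to (570,235) in the crop, so its middle is near full-image (276.2,131.5).

```bash
python3 -c "
from h import *
print(at('top',(276.2,131.5),154),at('top',(256.1,130.3),154),at('top',(296.6,133),154))
# dish clearance etc
to((480,-40,225,-.087),(676.5,27,225,-.087),(676.5,27,136,-.087))
"
```

```text
[677.22453096  27.96952854 154.        ] [680.26853955  73.64511672 154.        ] [673.48320897 -18.38923156 154.        ]
[480, -40, 225, -0.087] [0.1, -0.007, -0.003] [-0.0, 0.002, -0.0]
[676.5, 27, 225, -0.087] [1.05, -0.426, -0.004] [-0.0, 0.002, -0.0]
[676.5, 27, 136, -0.087] [1.05, -0.426, 0.441] [-0.0, 0.002, -0.0]
```

```bash
python3 -m inch '[[[0.1,-0.04,0,0,0,0,0.6],[0.2,-0.08,0,0,0,0,0.6],[0.32,-0.13,0,0,0,0,0.6],[0.44,-0.18,0,0,0,0,0.6],[0.56,-0.23,0,0,0,0,0.6],[0.68,-0.28,0,0,0,0,0.6],[0.8,-0.33,0,0,0,0,0.6],[0.9,-0.38,0,0,0,0,0.6],[0.97,-0.42,0,0,0,0,0.6],[1,-0.426,0,0,0,0,0.6]]]'
python3 -m inch '[[[0.03,0,0,0,0,0,0.6],[0.048,0,0,0,0,0,0.6],[0.048,0,0,0,0,0,0.6],[0.048,0,0.03,0,0,0,0.6],[0.048,0,0.06,0,0,0,0.6],[0.048,0,0.06,0,0,0,0.6],[0.048,0,0.06,0,0,0,0.6],[0.048,0,0.06,0,0,0,0.6],[0.048,0,0.06,0,0,0,0.6],[0.048,0,0.06,0,0,0,0.6]]]'
python3 -c "
from h import *
T=tool();np.save('Tw12.npy',T);im=bot.capture('wrist');np.save('w12.npy',im);save(im,'w12')
print(T[:3,3]);to((676.5,27.5,136,-.087))
for p in [(680.3,73.6,154),(673.5,-18.4,154),(677,28,154)]:print(proj('wrist',np.array(p),T))
"
```

```text
time: 34.65
tool_pos: [667.1, 28.5, 223.5]
tcp_rot: [3.142, 0.002, -0.086]
contact_force: [-0.3, -0.1, -1.0]
grip_width: 18.7
time: 35.9
tool_pos: [676.6, 26.7, 213.0]
tcp_rot: [3.142, -0.0, -0.087]
contact_force: [0.3, -0.6, 0.3]
grip_width: 18.8
[676.60576408  26.71636665 212.99455302]
[676.5, 27.5, 136, -0.087] [-0.001, -0.004, 0.385] [0.0, -0.0, -0.0]
[275.18344136 165.94203676]
[276.6353313 276.3805787]
[276.03572505 223.97380872]
```

View pics/w12.png

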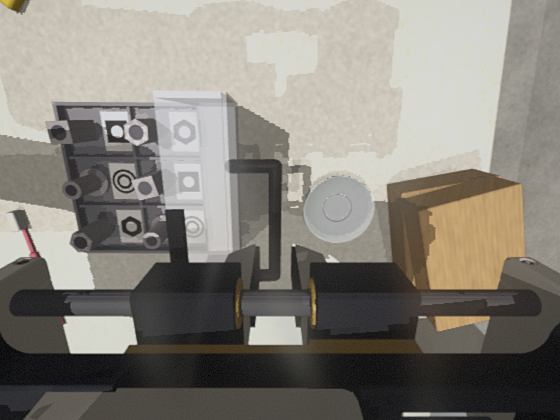

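The bar lies at column 276, between the fingertips at 257 and 293, as predicted. I'll descend and grip it.

```bash
python3 -m inch '[[[0,0,0.06,0,0,0,0.6],[0,0,0.13,0,0,0,0.6],[0,0,0.2,0,0,0,0.6],[0,0,0.27,0,0,0,0.6],[0,0,0.33,0,0,0,0.6],[0,0,0.37,0,0,0,0.6],[0,0,0.385,0,0,0,0.6],[0,0,0.385,0,0,0,1],[0,0,0.385,0,0,0,1],[0,0,0.385,0,0,0,1]]]'
python3 - <<'E'
from h import *
o=bot.get_obs();print(o['tool_pos'],o['contact_force'])
r=np.hypot(75,145);a0=np.arctan2(75,145)
p=lambda th:np.array([-r*np.cos(a0+th),r*np.sin(a0+th)])
for s in (1.65,1.63,1.61):
  print(s,p(s)+[590.2,16])
s=p(1.65)
for th in np.arange(1.65,.8,-.085):
    d=(p(th)-s)/200; print(round(th,3),d[0].round(3),(-d[1]).round(3))
print('B')
s=p(.8)
for th in np.arange(.8,-.01,-.08):
    d=(p(th)-s)/200; print(round(th,3),d[0].round(3),(-d[1]).round(3))
E
```

```text
time: 37.2
tool_pos: [676.2, 26.7, 136.1]
tcp_rot: [3.141, 0.001, -0.087]
contact_force: [-2.6, -0.3, 1.3]
grip_width: 8.7
[676.20875139  26.73856521 136.12771789] [-2.64375046 -0.28013136  1.26784332]
1.65 [676.43740601 154.61136247]
1.63 [673.64811667 156.30827426]
1.61 [670.82544919 157.94906461]
1.65 0.0 -0.0
1.565 -0.06 -0.034
1.48 -0.123 -0.063
1.395 -0.189 -0.086
1.31 -0.256 -0.104
1.225 -0.324 -0.116
1.14 -0.393 -0.122
1.055 -0.463 -0.123
0.97 -0.532 -0.117
0.885 -0.6 -0.106
B
0.8 0.0 -0.0
0.72 -0.062 0.021
0.64 -0.121 0.048
0.56 -0.179 0.079
0.48 -0.234 0.114
0.4 -0.286 0.154
0.32 -0.334 0.197
0.24 -0.379 0.245
0.16 -0.42 0.296
0.08 -0.457 0.35
0.0 -0.489 0.406
```

```bash
python3 -m inch '[[[-0.06,0,-0.034,0,0,0,1],[-0.123,0,-0.063,0,0,0,1],[-0.189,0,-0.086,0,0,0,1],[-0.256,0,-0.104,0,0,0,1],[-0.324,0,-0.116,0,0,0,1],[-0.393,0,-0.122,0,0,0,1],[-0.463,0,-0.123,0,0,0,1],[-0.532,0,-0.117,0,0,0,1],[-0.6,0,-0.106,0,0,0,1],[-0.667,0,-0.088,0,0,0,1]]]'
python3 -m inch '[[[-0.062,0,0.021,0,0,0,1],[-0.121,0,0.048,0,0,0,1],[-0.179,0,0.079,0,0,0,1],[-0.234,0,0.114,0,0,0,1],[-0.286,0,0.154,0,0,0,1],[-0.334,0,0.197,0,0,0,1],[-0.379,0,0.245,0,0,0,1],[-0.42,0,0.296,0,0,0,1],[-0.439,0,0.323,0,0,0,1],[-0.457,0,0.35,0,0,0,1]]]'
```

```text
time: 38.45
tool_pos: [543.4, 39.3, 154.9]
tcp_rot: [-3.14, -0.003, -0.087]
contact_force: [1.2, 5.3, -1.1]
grip_width: 9.1
time: 39.7
tool_pos: [452.4, 47.4, 84.3]
tcp_rot: [-3.14, -0.002, -0.088]
contact_force: [0.8, 6.5, 0.4]
grip_width: 8.5
```

```bash
python3 -m inch '[[[-0.006,0,0.01,0,0,0,1],[-0.012,0,0.02,0,0,0,1],[-0.018,0,0.03,0,0,0,1],[-0.023,0,0.038,0,0,0,1],[-0.027,0,0.045,0,0,0,1],[-0.03,0,0.051,0,0,0,1],[-0.032,0,0.056,0,0,0,1],[-0.032,0,0.058,0,0,0,1],[-0.032,0,0.058,0,0,0,1],[-0.032,0,0.058,0,0,0,1]]]'
python3 -c "
from h import *
print(bot.get_obs()['contact_force']);im=bot.capture('scene');save(cv2.resize(im[150:290,220:380],None,fx=4,fy=4,interpolation=2),'s13')"
```

```text
time: 40.95
tool_pos: [446.0, 47.9, 72.9]
tcp_rot: [-3.14, -0.002, -0.088]
contact_force: [0.8, 6.6, -0.1]
grip_width: 9.2
[ 0.8098344   6.55563505 -0.05087856]
```

View pics/s13.png

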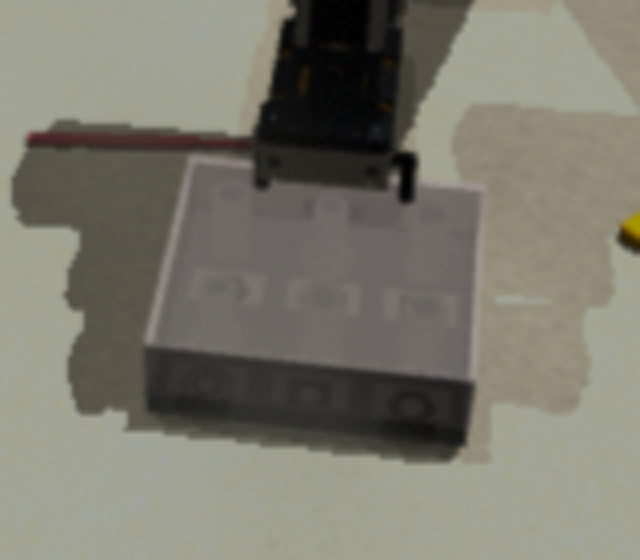

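```bash
python3 -m inch '[[[0,0,0.003,0,0,0,1],[0,0,0.006,0,0,0,1],[0,0,0.008,0,0,0,1],[0,0,0.008,0,0,0,0.8],[0,0,0.008,0,0,0,0.5],[0,0,0.008,0,0,0,0.3],[0,0,0.008,0,0,0,0.1],[0,0,0,0,0,0,0.1],[0,0,-0.06,0,0,0,0.1],[0,0,-0.16,0,0,0,0.1]]]'
python3 -m inch '[[[0,0,-0.1,0,0,0,0.1],[0,0,-0.2,0,0,0,0.1],[0,0,-0.3,0,0,0,0.1],[-0.05,0.08,-0.4,0,0,0,0.1],[-0.1,0.2,-0.5,0,0,0,0.1],[-0.1,0.32,-0.6,0,0,0,0.1],[-0.1,0.44,-0.7,0,0,0,0.1],[-0.1,0.56,-0.7,0,0,0,0.1],[-0.1,0.68,-0.7,0,0,0,0.1],[-0.1,0.8,-0.7,0,0,0,0.1]]]'
python3 -c "
from h import *
im=bot.capture('scene');save(im,'s14');t=bot.capture('top');save(t,'t14');save(cv2.resize(t[150:270,90:290],None,fx=4,fy=4,interpolation=2),'t14c')
T=tool();w=bot.capture('wrist');save(w,'w14')
for p in [(507-83,42+0,0)]: pass
f=lambda u,v:(225+u/6-.4,160+v/6-.4)
"
```

```text
time: 42.25
tool_pos: [445.9, 46.8, 104.4]
tcp_rot: [3.141, 0.001, -0.087]
contact_force: [1.0, 0.0, -0.4]
grip_width: 41.1
time: 43.5
tool_pos: [412.2, -111.6, 244.7]
tcp_rot: [3.141, -0.001, -0.087]
contact_force: [-0.3, -1.2, -0.4]
grip_width: 41.3
```

View pics/s14.png

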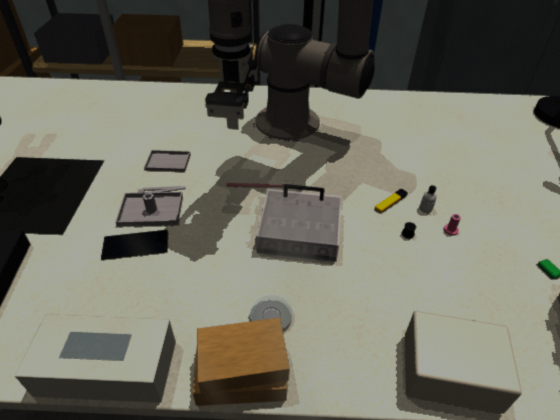

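View pics/t14c.png

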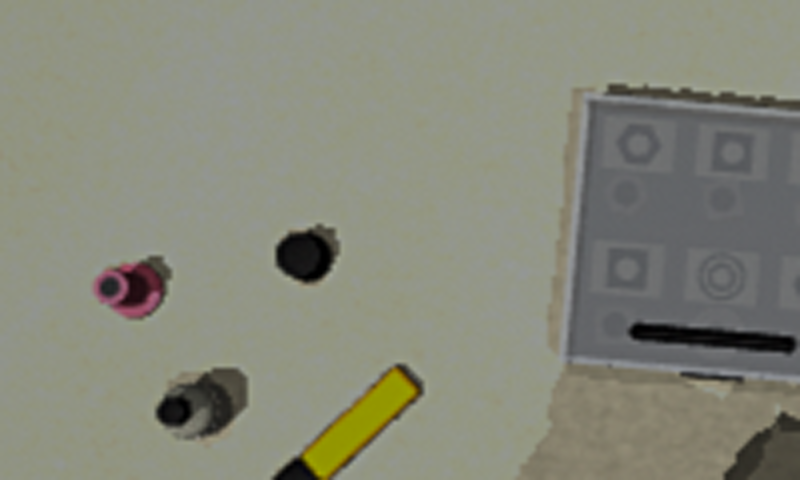

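View pics/w14.png

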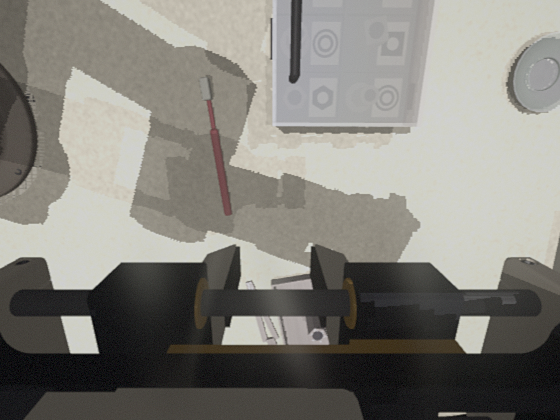

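The scene view shows the nut upright in the large tray at (150,203), the lid shut at (300,222) and the clutter where it was. As a last check that the lid is fully shut, I'll compare against the starting pictures.

```bash
python3 -c "
from h import *
a=np.load('scene0.npy');b=cv2.imread('pics/s14.png')[:,:,::-1]
A=cv2.resize(a[175:270,250:350],None,fx=4,fy=4);B=cv2.resize(b[175:270,250:350],None,fx=4,fy=4)
save(np.hstack([A,B]),'cmp')
g=lambda i:cv2.cvtColor(np.ascontiguousarray(i),cv2.COLOR_RGB2GRAY).astype(np.float32)
# black handle centroid and lid edges shift
for n,x,y in(('scene',a[180:202,275:330],b[180:202,275:330]),):
  for i in(x,y):
    m=g(i)<40; v,u=np.nonzero(m);print(n,m.sum(),u.mean(),v.mean())
t0=np.load('top0.npy');t1=cv2.imread('pics/t14.png')[:,:,::-1]
for i in(t0,t1):
    m=g(i[228:241,240:295])<20; v,u=np.nonzero(m);print('top',m.sum(),u.mean(),v.mean())
print(bot.get_obs()['dq'].round(3) if hasattr(bot.get_obs()['dq'],'round') else '')
"
```

```text
scene 160 27.75625 9.2875
scene 179 27.536312849162012 9.106145251396647
top 117 27.700854700854702 5.914529914529915
top 114 27.473684210526315 5.93859649122807
[ 0.031 -0.003  0.01   0.009 -0.001  0.013]
```

View pics/cmp.png

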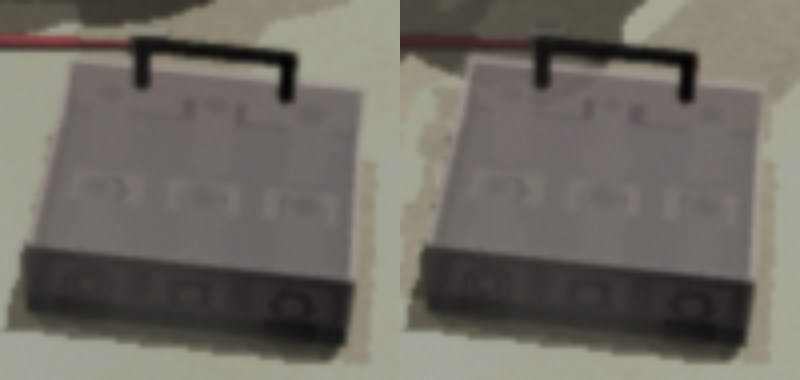

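The lid and handle sit as they did at the start, to within 0.2 px. Handing in.

```bash
python3 -m inch '[[[0,0,0,0,0,0,0.1],[0,0,0,0,0,0,0.1],[0,0,0,0,0,0,0.1],[0,0,0,0,0,0,0.1],[0,0,0,0,0,0,0.1],[0,0,0,0,0,0,0.1],[0,0,0,0,0,0,0.1],[0,0,0,0,0,0,0.1],[0,0,0,0,0,0,0.1],[0,0,0,0,0,0,0.1]]]'; python3 -c "
from h import *
print(bot.close_job())"
```

```text
time: 44.9
tool_pos: [412.4, -110.8, 243.9]
tcp_rot: [3.141, -0.0, -0.087]
contact_force: [-0.2, -0.7, 0.1]
grip_width: 41.7
the job is handed in; nothing more can be done
None
```

The job is done and handed in at about 45 s of the 72 s allowed. I opened the lid by its handle until it stayed back on its stop. The mismatched part was the hex nut in the front-middle compartment, which has the two-circle bush card. I stood that nut upright in the larger steel tray, then stood the steel bush (not the pink one) upright in the emptied compartment. Last, I lowered the lid by hand until it was fully shut.

**Last checks:**
- **Compartments:** before closing, all six parts matched their cards, and the bush stood upright clear of its card and the walls.
- **Tray:** the nut is upright in the larger tray.
- **Lid:** the handle is back where it started, within about 0.2 px in the scene and top views.
- **Clutter:** it looks undisturbed, judged by eye, not measured.
- **Forces:** the largest reading I saw was about 8 N, sampled only at the end of each move.

**Disagreements:**
- **Tray centre:** a rough scene-camera estimate was about 8 mm off the top view. The wrist view agreed with the top view to about 4 mm, so I used that.
- **Handle end:** one end's height triangulated badly (62 mm), because the two views were nearly in line. The other end gave 92 mm, as expected.

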